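# Re-index the nest-box drilling jig

## Robot

A 6-joint arm with a two-finger parallel gripper is mounted at the origin on the work surface. World frame = base frame: x ahead of the robot, y to its left, z up, the work surface at z = 0. Lengths are in m, angles in rad, forces in N, time in s.
With the tool pointing down it reaches from about 0.275 to 0.825 m from the base axis. Payload 4.9 kg.
Tool frame: the origin (TCP) lies midway between the tips of the shut fingers; the grasp point (between the pads) lies 19 mm behind it (bot.grip_depth is the distance from the TCP to the grasp point, in m); z points along the fingers, y is the line along which they close (so a half turn about z gives the same grasp; the last joint's range is limited). The gripper opens to 85 mm and grips with 20 to 120 N. Pads are 22 mm wide; open, the fingers measure 114 mm over their backs; the gripper's body (76 mm by 85 mm) begins 54 mm behind the grasp point. The pads swing forward as they close: fully open they stand 13 mm farther back than shut.
Start: joints at [-1.273, 0.326, -0.193, 1.052, 0, 1.437], TCP at [0.23, -0.5, 0.231] pointing down, gripper open.
Joint ranges: [-2.65, 2.65], [-0.97, 1.79], [-1.3, 1.35], [-1.93, 2.1], [-1.47, 1.37], [-3.14, 3.14]. Speed limits (rad/s): [2.57, 2.57, 3.14, 3.14, 3.14, 3.14].

## Interface

Orientations are given as a unit quaternion [w, x, y, z].
In Python, from cell import bot gives the robot as it stands. Calls block until the motion is done:
- bot.move_pose(position, orientation): joint-space move of the TCP to a pose.
- bot.move_linear(position, speed=0.15, rotation=None, until_force=None): straight line of the TCP; rotation=None keeps the orientation; speed is the mean speed in m/s. With until_force (N) it stops when the force on the tool has changed by that much, and returns True; else False.
- bot.goto_joints(angles): joint-space move.
- bot.set_gripper(opening, grasp_force=None): opening from 0.0 (shut) to 1.0 (fully open); grasp_force is the grip in N (None keeps the last); returns when the fingers have stopped.
- bot.wait(seconds).
- bot.solve_ik(position, orientation): joint angles nearest the present ones, or None.
- bot.camera(name): name is "side" or "top" or "wrist"; returns the picture (400x640x3 uint8, red, green, blue); there is no depth.
- bot.calibration(name): a dict with "mtx" (3x3 intrinsics, pixels), "extrinsics" (4x4, takes a point from world to camera coordinates); the wrist camera has in their place "hand_eye" (4x4, takes a point from camera to tool coordinates, whose origin is the TCP and whose axes are the flange's). Camera axes: x right, y down, z forward; pixel columns grow to the right and rows downward; lengths in m; the calibration is good to about 2 mm. A picture is of the moment at which its call begins: read the wrist's pose just before it. calibration takes no time and is no camera call.
A pose or a line that the arm cannot do raises bot.PlanningError and nothing moves.
- bot.close_job(): hands the job in; it is judged then, once.
Trained networks look in the newest picture that a camera, given by its name, has taken for a name from the list of things; names that differ only in an ending like _2 or _b are one class to them, and where a whole thing is asked for, a point or a joint stands for the part that bears it (a point fixed in the world has none). Each returns a list of dicts, best first, with "confidence" (0 to 1); they miss things now and then, are a little off and sometimes report something else, mostly with a low value. They report only what shows in the picture. A call takes as long as a camera call.
- bot.search_frame(camera, thing): "bbox" ([left, top, width, height] in pixels, round what is visible of it).
Readings, each from a call of its own:
- bot.read_clock(): time.
- bot.read_joint_positions(): joint angles.
- bot.read_joint_vel(): joint speeds.
- bot.read_joint_efforts(): joint torques, N m.
- bot.read_position(): TCP position.
- bot.read_tool_rot(): TCP orientation.
- bot.read_ft_force(): force on the tool from outside, world axes, zero at the start.
- bot.read_moment(): the same for the moment, N m.
- bot.read_gripper_width(): opening from 0.0 (shut) to 1.0 (fully open).
- bot.read_finger_force(): force on a finger pad.
Only numpy, scipy, OpenCV 4.12 (cv2) and the standard library are available. Lean on these libraries where they do the work, as an engineer would, in place of code of your own. Each camera call takes 0.05 s, during which the arm holds its last target. There are 200 camera calls.

## Task

Move the drilling jig on to its second hole: pull the orange plunger knob up, twist it counter-clockwise into its rest notch and let go so that it stays up by itself, then slide the sled (it has a black handle) away from the drill guide towards its second index slot. Take the knob again, twist it back and let the plunger spring down fully home in that slot; where exactly the slot lies can only be felt, for instance by sliding the sled slowly under the lowered plunger until it drops in. Leave everything released and do not shift the other things on the bench.

Things in the scene. Friction and masses are not known exactly. Their poses are not given: they have to be found in the camera images.
- jig: drilling jig fixed on the bench: light wooden base 500 mm along y, x -90 to +115 mm, blue steel bracket on its +x side, sled on rails. Origin on the bench under it; +y is the way the sled must go (to the end with the black handle), z up. The plunger axis stands at x 50, y 0; the round collar below the knob (radius 18 mm) tops out at z 92. The drill guide arm lies at y -85, top at z 82 mm
- plunger (a joint): lift of the sprung plunger (10 mm, round nose), m: 0 = home in an index slot (12 mm deep), 0.012 = nose rides on the index bar, 0.015 = parked in the rest notch. The knob's cross pin clears the collar rim at 0.018 (below that it sits in the straight slot or the notch and cannot turn); stop at 0.026. Spring pull about 5 N at 0, 12 N at 0.02
- knob (a joint): turn of the knob on the plunger axis, rad, counter-clockwise from above: 0 = pin over the straight slot, where the plunger can go down (falls in below about 0.2); 1.31 (75 deg) = over the red rest notch, 3 mm deep (falls in from about 1.1 to the end stop at 1.43). Between them the pin would lie on the flat rim, which is not the notch
- knob_grip (a point): grip point on the orange wing knob, on the plunger axis, 122 mm above the bench when home; rises and turns with the knob. The wing is 46 mm long (this point's x axis), 16 mm thick (its y axis, the way to pinch it), from 21 mm below this point to 14 mm above it
- sled (a joint): travel of the sled along jig +y, m: 0 at the first slot, where the plunger locks it at the start (1.5 mm play); end stop 0.138. The second slot (13 mm long) comes under the plunger somewhere between 0.080 and 0.120: its dark index plate is set differently every time. About 3 N to slide, 5 N with the plunger riding, locked dead when the plunger is in
- handle_grip (a point): grip point on the sled's upright black handle, 34 mm (jig x) by 20 mm (jig y, the way to pinch it), standing from 32 to 107 mm above the bench; the point is on its middle line 85 mm above the bench. Axes as the jig's; moves with the sled
- glue_mid (a point): bystander: glue bottle, 52 mm across, 120 mm tall, point half-way up
- offcut_mid (a point): bystander: wooden offcut 50 x 70 x 30 mm, point at its centre
- hammer_grip (a point): bystander: hammer with blue handle, about 220 mm long, lying on the bench; point on its handle
- basepart_mid (a point): bystander: nest-box base, a 115 x 130 mm board with a batten frame on it, 38 mm tall in all, point half-way up

How it is judged:
On the way, in this order (a step that is already met when the one before it is completed fails the run):
1. the knob is twisted into its rest notch and let go, the plunger staying up by itself, before the sled has been moved (value of joint plunger between 0.0125 and 0.0172 m and value of joint knob above 1.1 rad and value of joint sled below 0.01 m and contact force between the fingers and anything else below 0.2 N), for 0.3 s.
2. the sled is slid at least 15 mm with the plunger still parked (value of joint plunger above 0.0125 m and value of joint knob above 1.1 rad and value of joint sled above 0.015 m), for 0.1 s.
At the end, for the whole second after the job is handed in: the knob is turned back (under 0.25 rad) and the plunger is home to within 3 mm in the second index slot (sled travel 74 to 126 mm), the sled is at rest, and glue bottle, offcut, hammer and nest-box base are within 30 mm of where they stood (value of joint plunger below 0.003 m and value of joint sled between 0.074 and 0.126 m and value of joint knob below 0.25 rad and not (velocity of joint sled above 0.005 m/s) and not (velocity of joint sled below -0.005 m/s) and distance of each of glue_mid, offcut_mid, hammer_grip, basepart_mid from where it was at the start of the episode below 0.03 m); the robot touches nothing.
It fails at once if a bystander is shifted by more than 30 mm (distance of any of glue_mid, offcut_mid, hammer_grip, basepart_mid from where it was at the start of the episode above 0.03 m).
It also fails if it takes over 72 s, if anything falls off the work surface, if the arm or the gripper's body presses on something with over 40 N, if the wrist force passes 120 N, or if a joint passes its speed limit or range.

## Working session

There is one attempt and no reset: what is moved stays moved. The work goes in short steps, each a Python script; the robot and the scene stay as the last script left them, time stands still between calls to the robot, and variables do not carry over. Pictures are saved under pics/ and viewed, at most 10 in all, crops included, and the job is handed in when it is done.

```bash
ls; mkdir -p pics
python3 - <<'E'
from cell import bot
import cv2,numpy as np
for n in ["top","side"]:
    im=bot.camera(n); cv2.imwrite(f"pics/{n}0.png",im[:,:,::-1])
    c=bot.calibration(n); print(n,np.round(c["mtx"],1).tolist(),np.round(c["extrinsics"],3).tolist())
    for t in ["jig","knob","knob_grip","handle_grip","sled","glue_mid","offcut_mid","hammer_grip","basepart_mid"]:
        print(t,[(np.round(d["bbox"]).tolist(),round(d["confidence"],2)) for d in bot.search_frame(n,t)[:2]])
print(bot.read_clock(),bot.read_tool_rot(),np.round(bot.calibration("wrist")["hand_eye"],3).tolist())
E
```

```text
pics
top [[441.8, 0.0, 315.4], [0.0, 441.8, 198.9], [0.0, 0.0, 1.0]] [[-0.03, -0.999, 0.021, -0.043], [-0.99, 0.027, -0.139, 0.593], [0.138, -0.025, -0.99, 0.985], [0.0, 0.0, 0.0, 1.0]]
jig [([165.0, 146.0, 220.0, 102.0], 0.76)]
knob [([274.0, 163.0, 12.0, 22.0], 0.6)]
knob_grip [([273.0, 161.0, 11.0, 23.0], 0.69), ([169.0, 146.0, 216.0, 104.0], 0.65)]
handle_grip [([236.0, 166.0, 136.0, 75.0], 0.93)]
sled [([239.0, 169.0, 134.0, 72.0], 0.79)]
glue_mid [([275.0, 163.0, 9.0, 24.0], 0.53), ([286.0, 100.0, 62.0, 56.0], 0.25)]
offcut_mid [([328.0, 257.0, 32.0, 30.0], 0.9), ([239.0, 165.0, 132.0, 78.0], 0.27)]
hammer_grip [([181.0, 243.0, 98.0, 35.0], 0.93)]
basepart_mid [([287.0, 101.0, 61.0, 54.0], 0.73)]
side [[498.8, 0.0, 323.6], [0.0, 498.8, 198.5], [0.0, 0.0, 1.0]] [[-0.994, -0.113, 0.002, 0.542], [-0.064, 0.543, -0.837, 0.139], [0.093, -0.832, -0.547, 1.013], [0.0, 0.0, 0.0, 1.0]]
jig [([198.0, 184.0, 166.0, 174.0], 0.98)]
knob []
knob_grip [([265.0, 192.0, 20.0, 27.0], 0.69)]
handle_grip [([252.0, 182.0, 106.0, 97.0], 0.82)]
sled [([251.0, 182.0, 104.0, 96.0], 0.78)]
glue_mid [([186.0, 223.0, 29.0, 60.0], 0.72)]
offcut_mid [([371.0, 200.0, 25.0, 30.0], 0.96)]
hammer_grip [([331.0, 251.0, 59.0, 100.0], 0.81)]
basepart_mid [([195.0, 195.0, 63.0, 50.0], 0.8)]
1.0 [ 8.55328287e-06  9.76787311e-01  2.14211460e-01 -9.24339206e-06] [[-0.001, -0.966, -0.26, 0.066], [1.0, -0.001, -0.0, 0.001], [-0.0, -0.26, 0.966, -0.143], [0.0, 0.0, 0.0, 1.0]]
```

View pics/top0.png

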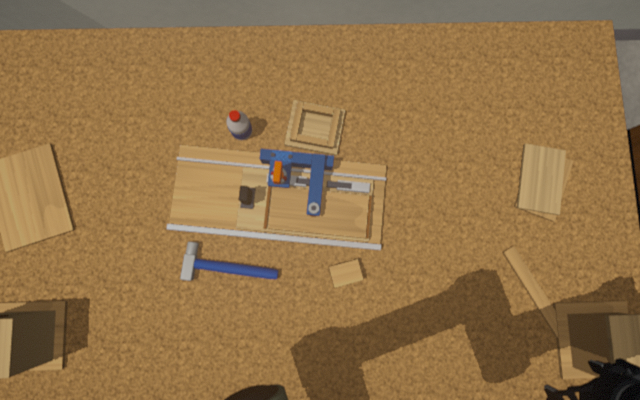

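View pics/side0.png

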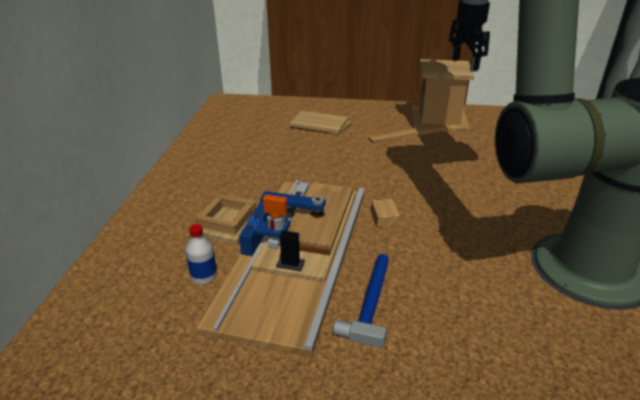

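The top view shows the jig with its knob at (279,173), the handle at (246,196) and the base corners at about (180,147), (386,163), (381,248) and (168,229). In the side view the knob is at (275,205) and the handle at (290,250). Next I'll triangulate these.

```bash
cat > h.py <<'E'
from cell import bot
import cv2,numpy as np
from scipy.spatial.transform import Rotation as R
def cam(n,pose=None):
    c=bot.calibration(n)
    if n=="wrist":
        p,q=pose; T=np.eye(4); T[:3,:3]=R.from_quat(np.roll(q,-1)).as_matrix(); T[:3,3]=p
        return c["mtx"],np.linalg.inv(T@c["hand_eye"])
    return c["mtx"],np.array(c["extrinsics"])
def atz(C,uv,z):
    K,E=C; d=E[:3,:3].T@np.linalg.solve(K,[*uv,1]); o=-E[:3,:3].T@E[:3,3]
    return o+d*(z-o[2])/d[2]
def proj(C,P):
    p=C[1][:3,:3]@P+C[1][:3,3]; p=C[0]@p; return p[:2]/p[2]
def tri(C1,a,C2,b):
    X=cv2.triangulatePoints(C1[0]@C1[1][:3],C2[0]@C2[1][:3],np.float64(a).reshape(2,1),np.float64(b).reshape(2,1)); return X[:3,0]/X[3,0]
def orange(im):
    h=cv2.cvtColor(im,cv2.COLOR_RGB2HSV); m=cv2.inRange(h,(3,200,130),(14,255,255))
    n,l,s,c=cv2.connectedComponentsWithStats(m); i=1+np.argmax(s[1:,4]); return s[i],c[i],(l==i)
E
python3 - <<'E'
from h import *
T,S=cam("top"),cam("side")
st,ct,_=orange(bot.camera("top")); ss,cs,_=orange(bot.camera("side")); print(st,ct,ss,cs)
print("knob",tri(T,ct,S,cs)); print("handle",tri(T,(246,194),S,(290,248)))
P=np.array([atz(T,p,0.02) for p in [(180,147),(386,163),(381,248),(168,229)]]); print(P.round(3))
for i in range(4):
    d=P[(i+1)%4]-P[i]; print(np.linalg.norm(d),np.degrees(np.arctan2(d[1],d[0])))
print(atz(T,ct,.125),atz(T,(248,188),.107))
E
```

```text
[229 111  10  10  75] [234.02666667 115.21333333] [264 196  22  21 346] [274.27456647 204.84971098]
knob [0.6766831  0.10294255 0.19004653]
handle [0.6007557  0.09645907 0.07037349]
[[ 0.729  0.26   0.02 ]
 [ 0.678 -0.234  0.02 ]
 [ 0.474 -0.211  0.02 ]
 [ 0.533  0.286  0.02 ]]
0.4965809231571451 -95.98151031452232
0.2044435859695284 173.69684069114362
0.500333855235555 83.24968342008025
0.19778659649813535 -7.388244503965596
[0.76948778 0.11403002 0.125     ] [0.61055233 0.08734525 0.107     ]
```

```bash
cat >> h.py <<'E'
def down(psi): # tool x at world yaw psi, z down
    q=(R.from_euler('z',psi)*R.from_euler('x',np.pi)).as_quat(); return np.roll(q,1)
def top_face(C,m,z): # world min-area rect of mask at height z
    v,u=np.nonzero(m); P=np.array([atz(C,p,z)[:2] for p in zip(u,v)]).astype(np.float32)
    return cv2.minAreaRect(P*1000)
E
python3 - <<'E'
from h import *
T,S=cam("top"),cam("side")
print("tri",tri(T,(279,173),S,(274.5,205)))
k=atz(T,(279,172),.135); yaw=np.radians(-6.4); print(k)
p=bot.read_position(); bot.move_linear([p[0],p[1],0.33],speed=.3)
bot.move_pose([k[0]-.02,k[1]+.03,.30],down(np.pi+yaw))
pose=(bot.read_position(),bot.read_tool_rot()); im=bot.camera("wrist"); cv2.imwrite("pics/w0.png",im[:,:,::-1])
C=cam("wrist",pose); s,c,m=orange(im); print(s,c,atz(C,c,.136),pose,bot.read_joint_positions(),bot.read_clock())
print(top_face(C,m,.136),C[0])
np.save("pose0.npy",np.r_[pose[0],pose[1]])
E
```

```text
tri [0.64138672 0.01905061 0.11372225]
[0.63855808 0.01774131 0.135     ]
[294 178  23  50 786] [303.85114504 202.85877863] [0.63861644 0.0234708  0.136     ] (array([0.61862556, 0.04672983, 0.30005193]), array([ 4.92411079e-05,  5.65995805e-02,  9.98396948e-01, -1.42307750e-04])) [-4.34792093e-02  4.30678162e-01  1.37678366e-01  1.27766740e+00
 -1.98406605e-04  6.99114477e-02] 4.0167
((638.8621826171875, 24.60093879699707), (21.166349411010742, 49.22169494628906), 83.02964782714844) [[330.566546     0.         325.13104906]
 [  0.         330.566546   198.40144804]
 [  0.           0.           1.        ]]
```

View pics/w0.png

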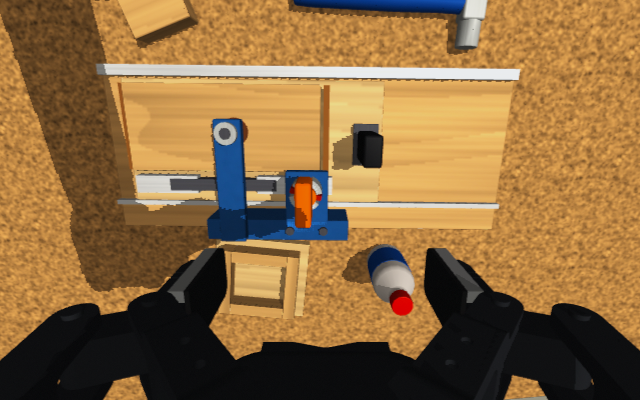

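The wrist view shows the orange wing at about (303,203), with the red notch mark beside it. The handle top is near (371,150), and the rail lines run nearly horizontal. I'll zoom in to get accurate edges.

Run:
```python
from h import *
a=np.load("pose0.npy"); C=cam("wrist",(a[:3],a[3:]))
im=cv2.imread("pics/w0.png")
cv2.imwrite("pics/w0c.png",cv2.resize(im[120:245,270:400],None,fx=6,fy=4.8*1,interpolation=cv2.INTER_CUBIC))
for z in(.02,.03):
    for A,B in [((97,68),(519,73)),((125,226),(492,229))]:
        d=atz(C,B,z)-atz(C,A,z); print(z,np.degrees(np.arctan2(-d[0],d[1])),atz(C,A,z),atz(C,B,z))
print("handle",atz(C,(371,150),.107))
```

```text
0.02 -7.19778187748457 [ 0.47548696 -0.21240841  0.02      ] [0.53897521 0.29030937 0.02      ]
0.02 -7.049703678574721 [ 0.6750595  -0.23333562  0.02      ] [0.73622213 0.26124667 0.02      ]
0.03 -7.197781877484567 [ 0.47735232 -0.20611513  0.03      ] [0.53934044 0.28472415 0.03      ]
0.03 -7.049703678574724 [ 0.67220925 -0.22654787  0.03      ] [0.7319267  0.25634816 0.03      ]
handle [0.59913231 0.09547757 0.107     ]
```

View pics/w0c.png

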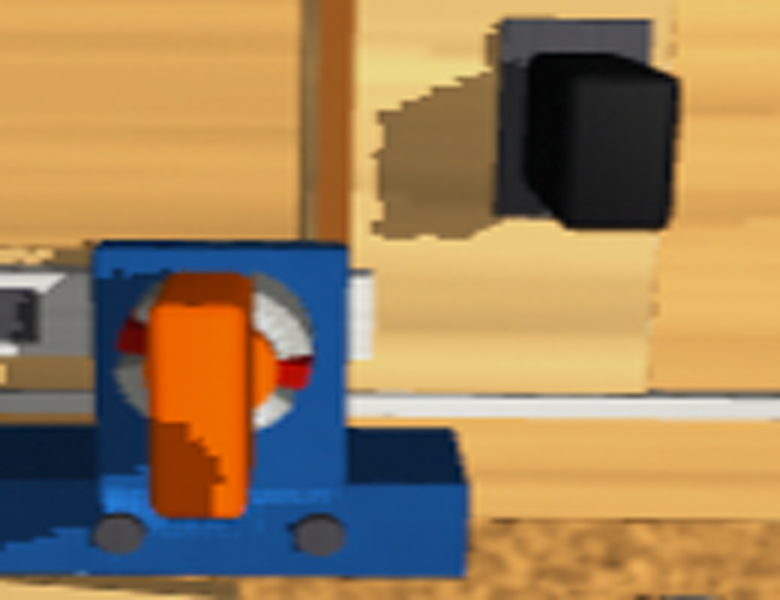

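Run:
```python
from h import *
a=np.load("pose0.npy"); C=cam("wrist",(a[:3],a[3:])); T=cam("top"); S=cam("side")
y=np.radians(-7.1); Rj=np.array([[np.cos(y),-np.sin(y)],[np.sin(y),np.cos(y)]])
k=atz(C,(303.2,205.6),.136)[:2]; h=atz(C,(374,151.6),.107)[:2]
e=[atz(C,(303.2,v),.136)[:2] for v in(183.5,227.7)]
print("knob",k,np.linalg.norm(e[1]-e[0])); O=k-Rj@[.05,0]; print("O",O,"handle",h,"jig",Rj.T@(h-O))
for p in [(97,68),(519,73),(492,229),(125,226)]: print(Rj.T@(atz(C,p,.02)[:2]-O))
for n,c in(("top",T),("side",S)): print(n,proj(c,np.r_[k,.136]),proj(c,np.r_[h,.107]))
```

```text
knob [0.64127932 0.02248364] 0.04459406795885629
O [0.59166272 0.02866371] handle [0.60109326 0.09837441] jig [0.00074188 0.07034177]
[-0.08548805 -0.25358306]
[-0.08462329  0.25312709]
[0.11470333 0.24866725]
[ 0.11514079 -0.24968235]
top [276.71316749 170.706012  ] [242.94826649 192.42665619]
side [273.89605062 196.60477688] [287.98275282 233.06181791]
```

```bash
cat >> h.py <<'E'
YAW=np.radians(-7.1); RJ=R.from_euler('z',YAW).as_matrix()[:2,:2]
K=np.array([.6413,.0225]); O=K-RJ@[.05,0]
def jig(x,y,z): return np.r_[O+RJ@[x,y],z]
def st(tag): print(tag,"t",round(bot.read_clock(),2),"p",np.round(bot.read_position(),4),"f",np.round(bot.read_ft_force(),1),"m",np.round(bot.read_moment(),2),"w",round(bot.read_gripper_width(),3),"ff",np.round(bot.read_finger_force(),1))
E
python3 - <<'E'
from h import *
D=down(np.pi+YAW)
bot.set_gripper(.55,60)
bot.move_pose(jig(.05,0,.17),D); st("above")
bot.move_linear(jig(.05,0,.103),speed=.12); st("down")
bot.set_gripper(0,70); st("grip")
bot.move_linear(jig(.05,0,.103+.0215),speed=.05); st("lift")
im=bot.camera("wrist"); cv2.imwrite("pics/w1.png",im[:,:,::-1])
E
```

```text
above t 5.08 p [0.6416 0.0226 0.1708] f [ 0.2 -0.2  0.7] m [ 0.02 -0.04 -0.04] w 0.547 ff 0.0
down t 5.79 p [0.6422 0.0226 0.1043] f [ 0.2 -0.2  0.3] m [ 0.03 -0.04 -0.03] w 0.545 ff 0.0
grip t 6.17 p [0.6421 0.0219 0.1042] f [-0.8 -1.6  7.2] m [-0.38  0.17 -0.04] w 0.173 ff 70.0
lift t 6.76 p [0.6415 0.022  0.1234] f [  5.   -3.9 -12.7] m [-0.68 -1.41  0.  ] w 0.178 ff 68.3
```

View pics/w1.png

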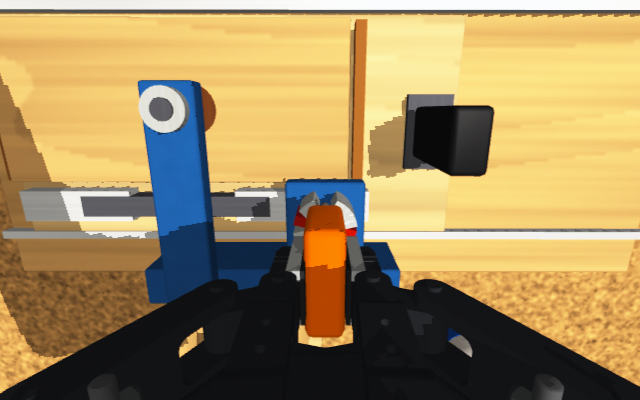

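The pads hold the wing squarely, and the -12.7 N pull fits a lift of about 19–20 mm. I'll raise it 2.5 mm more, twist, lower into the notch and release.

Run:
```python
from h import *
bot.move_linear(jig(.05,0,.127),speed=.05); st("lift")
for a in (.45,.9,1.33):
    bot.move_pose(jig(.05,0,.127),down(np.pi+YAW+a)); st(f"tw{a}")
bot.move_linear(jig(.05,0,.118),speed=.04); st("lower")
bot.set_gripper(.5); st("open"); bot.wait(.5)
bot.move_linear(jig(.05,0,.21),speed=.25); st("up")
pose=(bot.read_position(),bot.read_tool_rot()); im=bot.camera("wrist"); cv2.imwrite("pics/w2.png",im[:,:,::-1])
```

```text
lift t 7.06 p [0.6415 0.0221 0.1257] f [  6.1  -4.3 -12.7] m [-0.68 -1.48  0.03] w 0.175 ff 68.3
tw0.45 t 7.57 p [0.6414 0.0225 0.1256] f [  5.9  -1.4 -12.7] m [-0.44 -1.47  0.01] w 0.178 ff 68.3
tw0.9 t 8.07 p [0.6412 0.0229 0.1254] f [  4.8  -0.8 -12.8] m [-0.24 -1.4  -0.01] w 0.179 ff 68.3
tw1.33 t 8.57 p [0.6408 0.0231 0.1258] f [  3.7  -0.4 -12.9] m [ 0.11 -1.13  0.04] w 0.176 ff 68.3
lower t 8.94 p [0.641  0.023  0.1194] f [-2.7  1.9  3.4] m [ 0.44  0.48 -0.03] w 0.177 ff 70.8
open t 9.32 p [0.6414 0.0223 0.1181] f [ 0.1  0.5 -0.3] m [0.02 0.   0.01] w 0.499 ff 0.0
up t 10.34 p [0.6417 0.0225 0.2109] f [-0.4  0.2 -0.3] m [-0.01  0.02 -0.02] w 0.496 ff 0.0
```

View pics/w2.png

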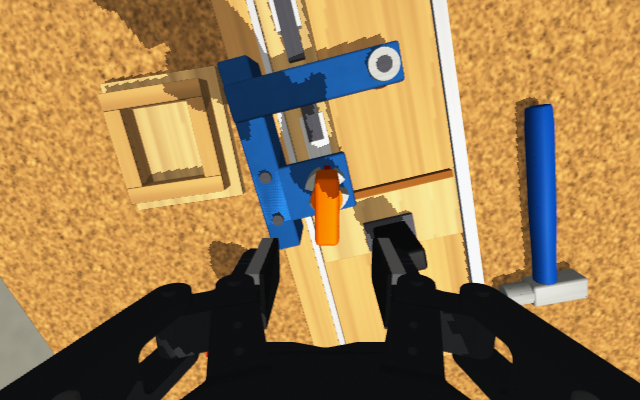

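Step 1 looks good: the wing stays turned (vertical in the tool view, at about (327,208)) and the plunger is parked. Next I'll grip the handle and slide the sled to about 72 mm.

Run:
```python
from h import *
D=down(np.pi+YAW)
bot.set_gripper(.6,50)
bot.move_pose(jig(0,.0705,.19),D)
print(bot.move_linear(jig(0,.0705,.071),speed=.15,until_force=10)); st("down")
bot.set_gripper(0,50); st("grip")
bot.move_linear(jig(0,.0705+.01,.071),speed=.04); st("s10")
bot.move_linear(jig(0,.0705+.072,.071),speed=.08); st("s72")
bot.set_gripper(.6); 
p=bot.read_position(); print("sled",(RJ.T@(p[:2]-O))[1]-.0705)
bot.move_linear(np.r_[p[:2],.21],speed=.25)
bot.move_pose(jig(.05,0,.22),down(np.pi+YAW+1.31)); st("above")
pose=(bot.read_position(),bot.read_tool_rot()); im=bot.camera("wrist"); cv2.imwrite("pics/w3.png",im[:,:,::-1])
```

```text
False
down t 12.89 p [0.6012 0.0986 0.0719] f [ 0.6 -0.1 -0.2] m [-0.    0.01 -0.02] w 0.6 ff 0.0
grip t 13.28 p [0.6012 0.0984 0.0722] f [-1.1 -0.4  5.5] m [-0.28  0.22 -0.1 ] w 0.229 ff 49.6
s10 t 13.68 p [0.6025 0.1087 0.0722] f [-0.6 -0.3  5.2] m [-0.16  0.19 -0.05] w 0.225 ff 49.5
s72 t 14.6 p [0.6103 0.1705 0.0722] f [-0.2 -0.5  5.2] m [-0.03  0.09 -0.09] w 0.228 ff 49.4
sled 0.0719337123038138
above t 17.1 p [0.6408 0.0228 0.219 ] f [-0.1  0.3 -0.3] m [-0.07  0.01 -0.01] w 0.599 ff 0.0
```

View pics/w3.png

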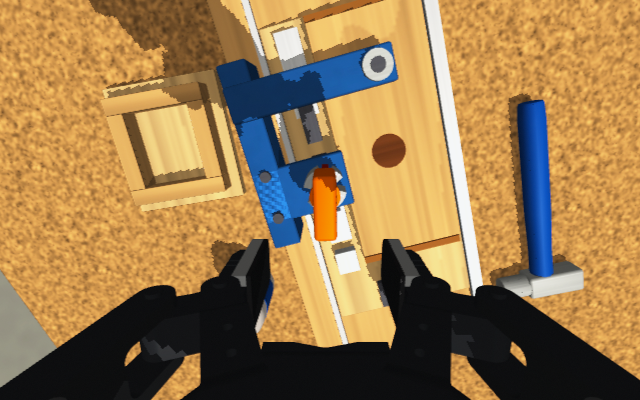

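The sled moved 72 mm and the knob is still parked at (325,205). Next I'll twist the knob back so the plunger rides on the bar.

Run:
```python
from h import *
A=1.33
bot.set_gripper(.5,70)
bot.move_pose(jig(.05,0,.19),down(np.pi+YAW+A))
bot.move_linear(jig(.05,0,.117),speed=.12); st("down")
bot.set_gripper(0,70); st("grip")
bot.move_linear(jig(.05,0,.1265),speed=.05); st("lift")
for a in (.9,.45,0):
    bot.move_pose(jig(.05,0,.1265),down(np.pi+YAW+a)); st(f"tw{a}")
bot.move_linear(jig(.05,0,.1155),speed=.05); st("lower")
bot.set_gripper(.5); bot.wait(.2); st("open")
bot.move_linear(jig(.05,0,.22),speed=.25)
bot.set_gripper(.6,50)
bot.move_pose(jig(0,.1425,.20),down(np.pi+YAW)); st("above")
pose=(bot.read_position(),bot.read_tool_rot()); im=bot.camera("wrist"); cv2.imwrite("pics/w4.png",im[:,:,::-1])
C=cam("wrist",pose); s,c,m=orange(im); print(s,c,proj(C,jig(.05,0,.136)),proj(C,jig(.05,0,.148)))
```

```text
down t 18.41 p [0.6421 0.0224 0.118 ] f [ 0.8 -0.6  0.1] m [ 0.04 -0.01 -0.  ] w 0.498 ff 0.0
grip t 18.76 p [0.6414 0.0229 0.1183] f [-2.8  0.6  5.7] m [ 0.26  0.66 -0.07] w 0.173 ff 68.9
lift t 19.1 p [0.641  0.0228 0.1253] f [  2.8   2.3 -12.3] m [ 0.39 -0.92 -0.03] w 0.178 ff 68.3
tw0.9 t 19.59 p [0.6413 0.0225 0.1258] f [  4.7   1.2 -13.1] m [ 0.31 -0.98  0.01] w 0.176 ff 68.4
tw0.45 t 20.1 p [0.6415 0.0222 0.1264] f [  4.3  -0.1 -12.9] m [-0.03 -1.03  0.01] w 0.175 ff 68.3
tw0 t 20.61 p [0.6414 0.0218 0.1265] f [  4.6  -1.8 -12.4] m [-0.45 -1.09  0.07] w 0.176 ff 68.3
lower t 20.98 p [0.6416 0.022  0.1158] f [ 2.9 -3.3 -8.5] m [-0.83 -0.77  0.01] w 0.176 ff 69.2
open t 21.56 p [0.6413 0.0227 0.1156] f [-0.3 -1.4  0.5] m [-0.02  0.    0.08] w 0.501 ff 0.0
above t 23.03 p [0.6091 0.1705 0.1997] f [-0.4 -0.1 -0.3] m [-0.02 -0.03  0.06] w 0.601 ff 0.0
[  93  258   29   57 1076] [106.97118959 283.14312268] [119.90192607 280.73238801] [108.98331038 289.8265824 ]
```

View pics/w4.png

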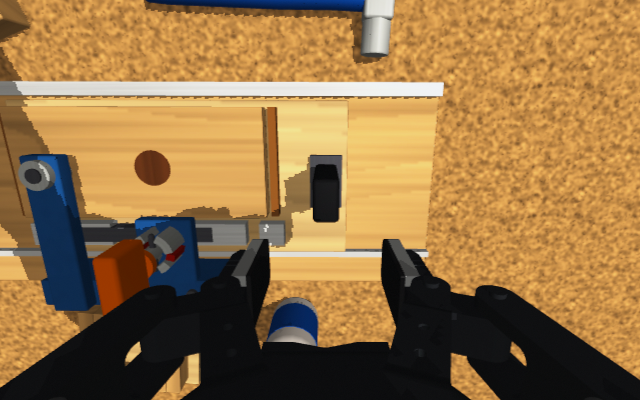

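The knob is back at 0 and still raised, at about (120,270), so it is riding on the bar. The handle sits between the fingers at (326,190). I'll grip it and slide slowly until it locks.

Run:
```python
from h import *
bot.move_linear(jig(0,.1425,.071),speed=.15); 
bot.set_gripper(0,60); st("grip")
r=bot.move_linear(jig(0,.0705+.125,.071),speed=.012,until_force=15); st("slid")
y=lambda:round((RJ.T@(bot.read_position()[:2]-O))[1]-.0705,4)
print(r,y())
y0=y()
r=bot.move_linear(jig(0,.0705+y0-.006,.071),speed=.01,until_force=20); st("back"); print(r,y())
```

```text
grip t 24.48 p [0.61   0.17   0.0722] f [-0.4 -0.6  6.8] m [-0.13  0.19 -0.06] w 0.226 ff 59.3
slid t 27.23 p [0.614  0.2019 0.0722] f [-0.9 -4.   4.5] m [ 0.42 -0.01  0.1 ] w 0.225 ff 59.2
True 0.1042
back t 27.98 p [0.6135 0.1984 0.0722] f [-0.3  4.   5.5] m [ 1.46 -0.03  0.03] w 0.225 ff 59.5
False 0.1006
```

Run:
```python
from h import *
bot.move_linear(jig(0,.0705+.1025,.071),speed=.02); st("centre")
bot.set_gripper(.6); st("open")
p=bot.read_position(); bot.move_linear(np.r_[p[:2],.22],speed=.25)
bot.move_pose(jig(.03,.03,.30),down(np.pi+YAW)); bot.wait(.2)
pose=(bot.read_position(),bot.read_tool_rot()); im=bot.camera("wrist"); cv2.imwrite("pics/w5.png",cv2.resize(im[100:300,150:470,::-1],None,fx=2.4,fy=2.4))
C=cam("wrist",pose); s,c,m=orange(im); print(s,c,[proj(C,jig(.05,0,z)).round(1) for z in(.136,.148)],s[2:4])
# side view compared with the start
print(orange(bot.camera("side"))[:2]); st("end")
```

```text
centre t 28.34 p [0.6139 0.201  0.0722] f [-0.9 -0.5  6.8] m [0.8  0.03 0.07] w 0.227 ff 59.7
open t 28.75 p [0.6127 0.2003 0.0705] f [ 0.2 -0.3  0. ] m [ 0.   -0.02 -0.01] w 0.599 ff 0.0
[283 174  24  51 908] [293.34140969 198.30176211] [array([292.4, 202.1]), array([291.1, 205.6])] [24 51]
(array([264, 196,  22,  21, 345], dtype=int32), array([274.35942029, 204.73913043]))
end t 30.51 p [0.6247 0.0561 0.2991] f [-0.8  0.4 -0.1] m [-0.05 -0.01 -0.02] w 0.598 ff 0.0
```

View pics/w5.png

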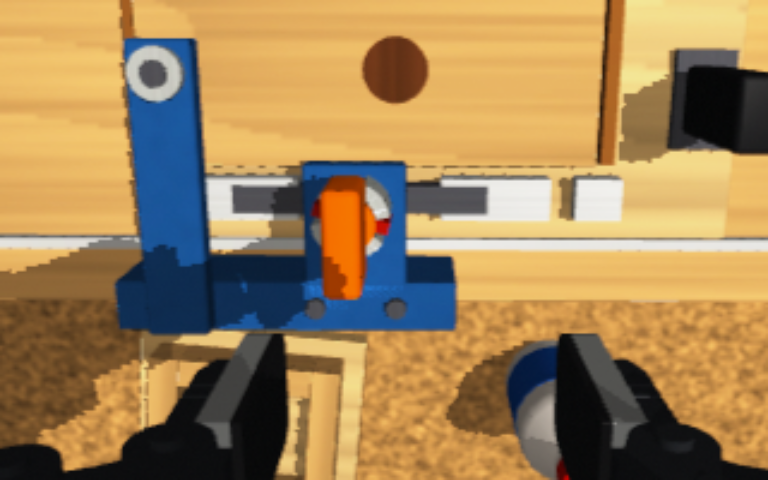

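The knob points straight. In the side view its blob is at (274.4,204.7), within 0.15 px of where it sat when home at the start, so the plunger is fully down in the second slot. The bystanders in view are untouched and the arm is clear.

```bash
python3 -c "
from cell import bot
print(bot.close_job())"
```

```text
the job is handed in; nothing more can be done
None
```

The job is handed in (no verdict was returned): the sled sits in its second index slot at about 102 mm of travel, the plunger is fully home with the knob turned back, and the arm is clear of everything.

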